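# Pull the orange beaker off its nest and stand it in the hall tray

### The job

Getting the travel things together: pull the orange beaker straight up out of the grey stone base it is nested in and set it down (do not drop it) upright on the round cork disc in the black mesh tray, wholly on the disc. It sits tight in rubber ribs, so grip it firmly; its stone base must stay standing where it is, and the green beaker must be left alone.

Things in the scene. Friction and masses are not known exactly. Their poses are not given: they have to be found in the camera images.
- orange_center (a point): Centre (half-way up) of the orange plastic beaker: straight round open cup, 54 mm outside diameter, 100 mm tall, about 70 g; z up its axis, rim 50 mm above this point. Nested at the start: lower 43 mm inside the base, upper 57 mm clear. Grip it across the outside near the rim, fingertips above the stone rim. Rib friction of 2 to 4 N holds it for the first 40 mm of rise.
- orange_base: Grey stone base that holds the orange beaker: loose heavy round pot, 96 mm outside diameter, 55 mm tall, 0.85 kg; bore 64 mm wide, its floor 12 mm above the underside; four sprung black rubber ribs in the bore press on the beaker. Origin: centre of its underside; z up.
- coaster (a point): Centre of the top face of the round cork disc, 94 mm across, fixed in the black mesh tray (240 x 320 mm, walls 32 mm high). The disc's top is 10 mm above the table; z up. Around it lie a toothbrush case, a power bank, a tire gauge and a red door stopper, none over 35 mm above the table.
- green_center (a point): Centre (half-way up) of the green beaker, same size and shape as the orange one, nested in a like stone base of its own; a bystander to be left alone.
Mind the look-alikes: they are no part of the job. Leave any pink look-alike of the part that bears orange_center alone.

How it is judged:
On the way, in this order (a step that is already met when the one before it is completed fails the run):
1. the orange beaker is lifted straight out of its base: its foot clear of the base's rim, still over the base and upright (z of orange_center in the frame of orange_base above 0.11 m and horizontal distance between orange_center and orange_base below 0.035 m and angle between orange_center's own z axis and vertical below 0.25 rad), for 0.05 s.
2. the orange beaker is set down on the cork disc while still held (horizontal distance between orange_center and coaster below 0.02 m and z of orange_center in the frame of coaster between 0.043 and 0.057 m and angle between orange_center's own z axis and vertical below 0.17 rad and contact force between the fingers and orange above 0.5 N), for 0.05 s.
At the end, for the whole second after the job is handed in: The orange beaker stands at rest, upright (within 10 degrees) on the cork disc, its axis within 20 mm of the disc's centre and its foot on the cork (height within 7 mm); its stone base still stands upright within 30 mm of where it was, and the green beaker is within 30 mm of where it was (horizontal distance between orange_center and coaster below 0.02 m and z of orange_center in the frame of coaster between 0.043 and 0.057 m and angle between each of orange_center, orange_base's own z axis and vertical below 0.17 rad and distance of each of orange_base, green_center from where it was at the start of the episode below 0.03 m); the robot touches nothing.
It fails at once if the orange beaker's stone base is moved or carried by 30 mm or more, or tipped by over 20 degrees (distance of orange_base from where it was at the start of the episode above 0.03 m or angle between orange_base's own z axis and vertical above 0.35 rad).
It fails at once if the green beaker is moved by 30 mm or more (distance of green_center from where it was at the start of the episode above 0.03 m).
It also fails if it takes over 40 s, if anything falls off the work surface, if the arm or the gripper's body presses on something with over 40 N, if the wrist force passes 120 N, or if a joint passes its speed limit or range.

### The arm

A 7-joint arm with a two-finger parallel gripper is mounted at the origin on the work surface. World frame = base frame: x ahead of the robot, y to its left, z up, the work surface at z = 0. Lengths are in m, angles in rad, forces in N, time in s.
With the tool pointing down it reaches from about 0.4 to 0.85 m from the base axis. Payload 6.9 kg.
Tool frame: the origin (TCP) lies midway between the tips of the shut fingers; the grasp point (between the pads) lies behind it (ctrl.pinch_z is the z of the grasp point in the tool frame, in m); z points along the fingers, y is the line along which they close (so a half turn about z gives the same grasp; the last joint's range is limited). The gripper opens to 85 mm and grips with 20 to 120 N. Pads are 22 mm wide; open, the fingers measure 114 mm over their backs; the gripper's body (76 mm by 85 mm) begins 54 mm behind the grasp point. The pads swing forward as they close: fully open they stand 13 mm farther back than shut.
Start: joints at [1.411, 0.507, -0.238, 1.5, 0.126, 1.149, -0.155], TCP at [0.164, -0.603, 0.231] pointing down, gripper open.
Joint ranges: [-3.08, 3.08], [-0.24, 2.05], [-1.43, 1.35], [0, 2.5], [-1.52, 4.66], [0.17, 1.96], [-2.89, 2.89]. Speed limits (rad/s): [2.39, 2.39, 3.14, 3.14, 3.14, 3.14, 3.14].

### API

Orientations are given as a unit quaternion [w, x, y, z].
In Python, from station import ctrl, get_state, vision, ticket, models gives the robot as it stands. Calls block until the motion is done:
- ctrl.movep(position, orientation): joint-space move of the TCP to a pose.
- ctrl.movel(position, frame=None, max_speed=0.15): straight line of the TCP; frame=None keeps the orientation; max_speed is the mean speed in m/s.
- ctrl.set_joints(angles): joint-space move.
- ctrl.ungrasp() and ctrl.close_gripper(force=None): open the fingers fully, or close them until they stop; force is the grip in N (None keeps the last).
- ctrl.pause(seconds).
- ctrl.ik(position, orientation): joint angles nearest the present ones, or None.
- get_state(): the state.
- vision.grab_frame(name): name is "side" or "top" or "wrist"; returns (picture, depth): 420x560x3 uint8, blue, green, red; 420x560 float32, m along the optical axis (not along the pixel's ray), 0 where there is no reading.
- vision.camera_info(name): a dict with "mtx" (3x3 intrinsics, pixels), "R" (3x3) and "t" (3): a world point X has camera coordinates R X + t; the wrist camera has in their place "hand_eye" (4x4, takes a point from camera to tool coordinates, whose origin is the TCP and whose axes are the flange's). Camera axes: x right, y down, z forward; pixel columns grow to the right and rows downward; lengths in m; the calibration is good to about 2 mm. A picture is of the moment at which its call begins: read the wrist's pose just before it. camera_info takes no time and is no camera call.
A pose or a line that the arm cannot do raises ctrl.Unreachable and nothing moves.
- ticket.close_job(): hands the job in; it is judged then, once.
Trained networks look in the newest picture that a camera, given by its name, has taken for a name from the list of things; names that differ only in an ending like _2 or _b are one class to them, and where a whole thing is asked for, a point or a joint stands for the part that bears it (a point fixed in the world has none). Each returns a list of dicts, best first, with "p" (0 to 1); they miss things now and then, are a little off and sometimes report something else, mostly with a low value. They report only what shows in the picture. A call takes as long as a camera call. They do not tell look-alikes from the thing itself.
- models.recognise(camera, target): "point" ([column, row] in pixels, amid what is visible of it).
- models.masks_of(camera, target): "mask" (420x560 bool, what is visible of it) and "point" ([column, row] in pixels, amid what is visible of it).
The state is a dict: "time": time; "qpos": joint angles; "qd": joint speeds; "tau": joint torques, N m; "tcp_pos": TCP position; "eef_rot": TCP orientation; "contact_force": force on the tool from outside, world axes, zero at the start; "wrist_torque": the same for the moment, N m; "width": finger opening in m; "gripper_force": force on a finger pad.
Only numpy, scipy, OpenCV 4.12 (cv2) and the standard library are available. Lean on these libraries where they do the work, as an engineer would, in place of code of your own. Each camera call takes 0.05 s, during which the arm holds its last target. There are 200 camera calls.

## Working session

There is one attempt and no reset: what is moved stays moved. The work goes in short steps, each a Python script; the robot and the scene stay as the last script left them, time stands still between calls to the robot, and variables do not carry over. Pictures are saved under pics/ and viewed, at most 10 in all, crops included, and the job is handed in when it is done.

```bash
mkdir -p pics
cat > h.py <<'E'
import numpy as np, cv2
from station import ctrl, get_state, vision, ticket, models
def world(name, depth, mask):
    i=vision.camera_info(name); v,u=np.nonzero(mask&(depth>0)); z=depth[v,u]
    c=np.linalg.inv(i["mtx"])@np.stack([u*z,v*z,z])
    return (np.asarray(i["R"]).T@(c-np.reshape(i["t"],(3,1)))).T
E
python3 - <<'E'
from h import *
for n in("top","side"):
    p,d=vision.grab_frame(n); cv2.imwrite(f"pics/{n}1.png",p); np.save(n+"_d.npy",d)
    for t in("orange_center","orange_base","coaster","green_center"):
        for r in models.masks_of(n,t):
            w=world(n,d,r["mask"])
            zt=np.percentile(w[:,2],95); top=w[w[:,2]>zt-.012]
            print(n,t,round(r["p"],2),np.round(r["point"]),r["mask"].sum(),"med",np.median(w,0).round(3),"ztop",zt.round(3),"mid",((top.min(0)+top.max(0))/2).round(3),"ext",np.ptp(top,axis=0).round(3), "bgr",p[r["mask"]].mean(0).round())
print(ctrl.pinch_z,get_state())
E
```

```text
top orange_center 0.87 [380. 217.] 714 med [ 0.52  -0.345  0.066] ztop 0.113 mid [ 0.515 -0.337  0.108] ext [0.054 0.052 0.015] bgr [ 27.  69. 150.]
top orange_center 0.79 [366. 163.] 831 med [ 0.647 -0.327  0.052] ztop 0.1 mid [ 0.643 -0.325  0.096] ext [0.054 0.053 0.017] bgr [ 84.  82. 147.]
top orange_base 0.73 [362. 230.] 945 med [ 0.502 -0.323  0.054] ztop 0.058 mid [ 0.516 -0.338  0.08 ] ext [0.094 0.095 0.068] bgr [68. 78. 85.]
top coaster 0.79 [139. 190.] 11464 med [0.603 0.183 0.005] ztop 0.032 mid [0.598 0.192 0.029] ext [0.249 0.326 0.019] bgr [32. 40. 46.]
top green_center 0.83 [298. 228.] 645 med [ 0.506 -0.167  0.039] ztop 0.112 mid [ 0.5   -0.164  0.108] ext [0.051 0.053 0.014] bgr [44. 81. 39.]
top green_center 0.3 [140. 189.] 11305 med [0.604 0.181 0.005] ztop 0.031 mid [0.598 0.192 0.029] ext [0.249 0.326 0.019] bgr [31. 39. 46.]
side orange_center 0.73 [370. 135.] 831 med [ 0.512 -0.322  0.09 ] ztop 0.112 mid [ 0.514 -0.334  0.107] ext [0.053 0.056 0.014] bgr [ 56.  97. 180.]
side orange_base 0.71 [366. 155.] 1076 med [ 0.496 -0.304  0.047] ztop 0.058 mid [ 0.515 
[... 390 characters left out ...]
22,  0.50754591, -0.23765602,  1.50026216,  0.12570726,
        1.14891419, -0.15479775]), 'qd': array([ 4.73083472e-04, -2.82079996e-04,  9.21472658e-04, -5.16638858e-04,
       -6.48360194e-04, -9.59242252e-05,  1.24362816e-03]), 'tau': array([ 1.77913993e-03, -6.19835973e+01, -2.18247347e+00, -2.49768788e+01,
        1.38083752e-02,  3.11378732e-03,  7.16660992e-06]), 'tcp_pos': array([ 0.16355569, -0.60316994,  0.23122689]), 'eef_rot': array([-7.44088138e-05,  9.91246088e-01,  1.32027223e-01,  3.47812750e-06]), 'contact_force': array([-1.10159563,  0.24116452,  0.38631775]), 'wrist_torque': array([ 0.05258815, -0.00040461,  0.01537276]), 'gripper_force': 0.0, 'width': 0.0853812140906923}
```

View pics/top1.png

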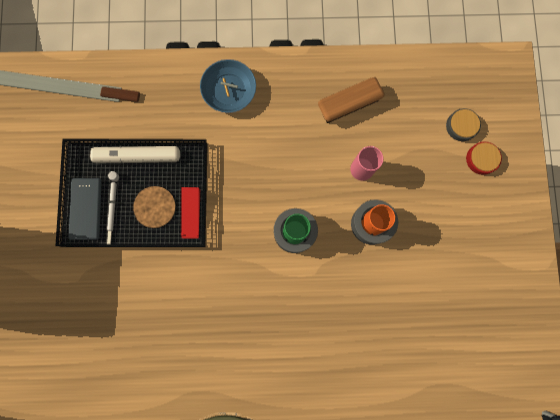

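Run:
```python
import cv2,numpy as np
a=cv2.imread("pics/top1.png"); b=cv2.imread("pics/side1.png")
c=cv2.resize(a[120:270,300:440],(390,418),interpolation=2);d=cv2.resize(b,(410,308))
o=np.zeros((418,800,3),np.uint8);o[:,:390]=c;o[:308,390:]=d
cv2.imwrite("pics/crop1.png",o)
```

```text
(no output)
```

View pics/crop1.png

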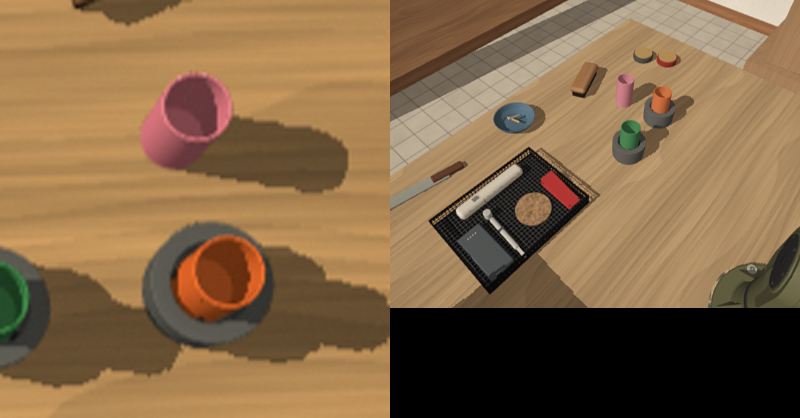

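The candidates for the orange beaker are the cup at top-view pixel (380,218), orange and nested in a grey base, and the one at (366,163), pink and standing free on the table. The crop confirms that (380,218) is the one meant. The green beaker is at (296,230) and the cork disc at (154,207), with the red door stopper next to it at (190,212). Next I'll measure the disc and fit the rims.

Run:
```python
from h import *
from scipy.optimize import least_squares
fit=lambda q:least_squares(lambda s:np.hypot(q[:,0]-s[0],q[:,1]-s[1])-s[2],[*q[:,:2].mean(0),.03],loss="soft_l1",f_scale=.002).x.round(4)
for n,(u,v) in dict(top=(154,207),side=(195,285)).items():
    p=cv2.imread(f"pics/{n}1.png");d=np.load(n+"_d.npy")
    hsv=cv2.cvtColor(p,cv2.COLOR_BGR2HSV)
    m=cv2.inRange(hsv,(5,60,60),(22,255,255))
    roi=np.zeros_like(m);cv2.circle(roi,(u,v),38,255,-1)
    k,l,s,c=cv2.connectedComponentsWithStats(cv2.morphologyEx(m&roi,cv2.MORPH_CLOSE,np.ones((3,3),np.uint8)))
    w=world(n,d,l==1+np.argmax(s[1:,4]))
    h,_=cv2.findContours((l==1+np.argmax(s[1:,4])).astype(np.uint8),0,1);e=np.zeros(m.shape,bool);e[h[0][:,0,1],h[0][:,0,0]]=1
    print(n,"disc med",np.median(w,0).round(4),"ext",np.ptp(w,axis=0).round(3),"fit",fit(world(n,d,e)))
    # orange: rim points
    a=world(n,d,np.ones(d.shape,bool))
    q=a[(np.hypot(a[:,0]-.515,a[:,1]+.336)<.04)&(a[:,2]>.104)&(a[:,2]<.125)]
    print(" rim",len(q),fit(q),np.median(q,0).round(4))
    q=a[(np.hypot(a[:,0]-.6,a[:,1]-.15)<.13)]; print(" tray max z",np.percentile(q[:,2],99.8).round(3))
for pos in ((.515,-.336,.2),(.515,-.336,.07),(.515,-.336,.23),(.58,.15,.23),(.58,.15,.07)):
    r=ctrl.ik(pos,[0,1,0,0]);print(None if r is None else np.round(r,2))
```

```text
top disc med [0.5654 0.1477 0.0097] ext [0.094 0.095 0.019] fit [0.5662 0.1483 0.0468]
 rim 146 [ 0.5153 -0.3377  0.0256] [ 0.5169 -0.3387  0.1116]
 tray max z 0.037
side disc med [0.564 0.153 0.011] ext [0.099 0.097 0.017] fit [0.567  0.1511 0.047 ]
 rim 196 [ 0.5146 -0.3345  0.0256] [ 0.5143 -0.3351  0.1098]
 tray max z 0.037
[ 0.69  0.52 -0.25  1.58  0.14  1.07 -1.16]
[ 0.66  0.65 -0.2   1.72  0.17  0.78 -1.19]
[ 0.7   0.49 -0.25  1.53  0.13  1.13 -1.16]
[ 0.19  0.55 -0.8   1.57  0.42  1.2  -2.26]
[-0.02  0.66 -0.44  1.77  0.37  0.8  -2.21]
```

Both views agree. The orange axis is at (0.515, -0.336) with the rim at 0.111 (0.112 expected), and the disc is at (0.5665, 0.150) with radius 47 mm. Now I'll grasp and lift.

Run:
```python
from h import *
Q=[0,1,0,0]
ctrl.movep([.515,-.336,.22],Q)
ctrl.movel([.515,-.336,.071],max_speed=.12)
print(get_state()["contact_force"].round(1))
ctrl.close_gripper(60)
s=get_state();print(s["time"],s["width"],s["gripper_force"],s["tcp_pos"].round(4),s["contact_force"].round(1))
if .045<s["width"]<.06 and s["gripper_force"]>15:
    ctrl.movel([.515,-.336,.121],max_speed=.04)
    ctrl.movel([.515,-.336,.231],max_speed=.1); ctrl.pause(.2)
    s=get_state();print(s["time"],s["width"],s["gripper_force"],s["tcp_pos"].round(4),s["contact_force"].round(1))
p,d=vision.grab_frame("side");cv2.imwrite("pics/side2.png",cv2.resize(p[60:260,230:500],(800,592)))
a=world("side",d,np.ones(d.shape,bool));hsv=cv2.cvtColor(p,cv2.COLOR_BGR2HSV)
m=cv2.inRange(hsv,(5,190,90),(13,255,255))>0
w=world("side",d,m);w=w[np.hypot(w[:,0]-.515,w[:,1]+.336)<.06];print(len(w),np.percentile(w,[1,99],axis=0).round(3))
```

```text
[ 0.1 -0.6  0. ]
3.925 0.05340442639633354 62.59697265923023 [ 0.5154 -0.336   0.0719] [-0.3  1.7  5.3]
6.775 0.053492938751032365 63.63219894468784 [ 0.5148 -0.3359  0.2304] [ 0.5  0.6 -0.4]
93 [[ 0.487 -0.361  0.176]
 [ 0.516 -0.31   0.271]]
```

View pics/side2.png

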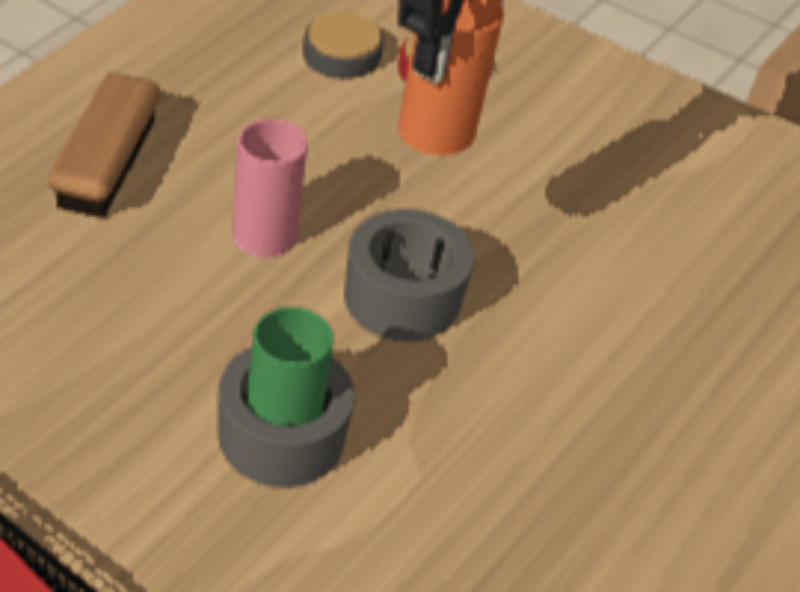

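The beaker hangs upright at about (440,90) in the crop. Its base is empty and still standing at (410,270), and green and pink have not moved. Now I'll carry it over and lower it with force checks.

Run:
```python
from h import *
C=[.5665,.150]
ctrl.movep([*C,.231],[0,1,0,0])
ctrl.movel([*C,.085],max_speed=.1)
ctrl.pause(.2); f0=get_state()["contact_force"][2]; z=.075
ctrl.movel([*C,z],max_speed=.03)
while z>.064:
    ctrl.pause(.1); s=get_state(); f=s["contact_force"][2]-f0
    print(round(z,4),s["tcp_pos"].round(4),f.round(2))
    if f>3: break
    z-=.001; ctrl.movel([*C,z],max_speed=.02)
ctrl.pause(.3);s=get_state();print(s["time"],s["width"],s["gripper_force"],s["contact_force"].round(1))
p,d=vision.grab_frame("side");cv2.imwrite("pics/side3.png",cv2.resize(p[180:380,80:350],(800,592)))
```

```text
0.075 [0.5665 0.15   0.075 ] 0.19
0.074 [0.5665 0.15   0.0741] 0.92
0.073 [0.5665 0.15   0.073 ] 1.37
0.072 [0.5665 0.15   0.072 ] 0.79
0.071 [0.5665 0.15   0.071 ] 0.61
0.07 [0.5665 0.15   0.07  ] 1.08
0.069 [0.5666 0.15   0.0699] 8.88
13.3917 0.053814995135219784 64.24706719815731 [-1.6 -0.4  7.6]
```

View pics/side3.png

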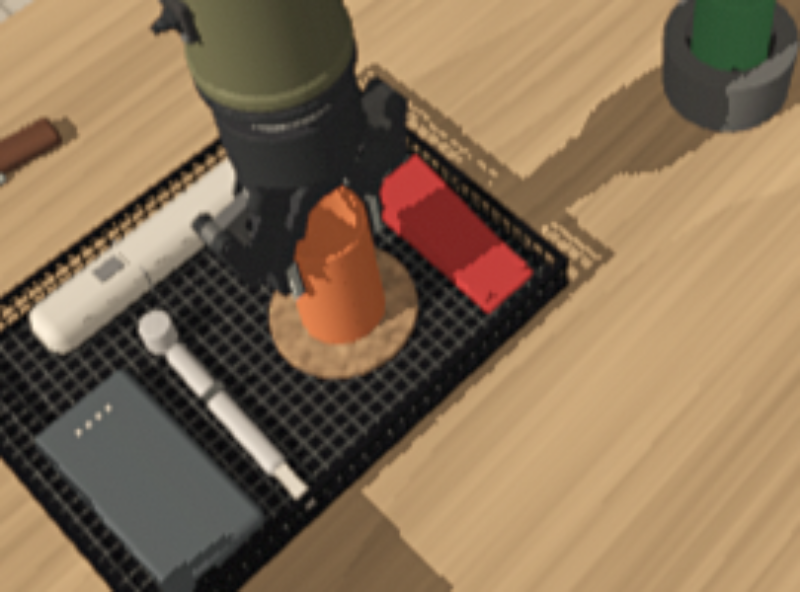

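The beaker's foot is on the cork at about (342,320). Contact came at the expected height of 0.070 with about 8 N. Now I'll release, back straight off and verify.

Run:
```python
from h import *
C=[.5665,.150]
ctrl.ungrasp(); ctrl.pause(.3)
ctrl.movel([*C,.25],max_speed=.1)
ctrl.movep([.45,-.02,.30],[0,1,0,0]); ctrl.pause(.3)
o=[]
for n in("top","side"):
    p,d=vision.grab_frame(n); o.append(cv2.resize(p,(400,300)))
    a=world(n,d,np.ones(d.shape,bool))
    for t,c,z in(("orange",C,.11),("green",(.5,-.162),.112),("base",(.515,-.336),.055)):
        q=a[(np.hypot(a[:,0]-c[0],a[:,1]-c[1])<.06)&(abs(a[:,2]-z)<.008)]
        print(n,t,len(q),((q.min(0)+q.max(0))/2).round(3) if len(q) else "",np.ptp(q,axis=0).round(3) if len(q) else "")
cv2.imwrite("pics/end.png",np.hstack(o)); s=get_state();print(s["time"],s["contact_force"].round(1),s["tcp_pos"])
```

```text
top orange 0  
top green 127 [ 0.501 -0.165  0.11 ] [0.053 0.053 0.011]
top base 916 [ 0.516 -0.338  0.054] [0.094 0.094 0.014]
side orange 272 [0.567 0.151 0.108] [0.056 0.053 0.011]
side green 233 [ 0.5   -0.161  0.11 ] [0.054 0.055 0.012]
side base 746 [ 0.515 -0.335  0.054] [0.096 0.098 0.014]
17.3833 [ 0.3 -0.2 -0.3] [ 0.45020989 -0.01951029  0.2996974 ]
```

View pics/end.png

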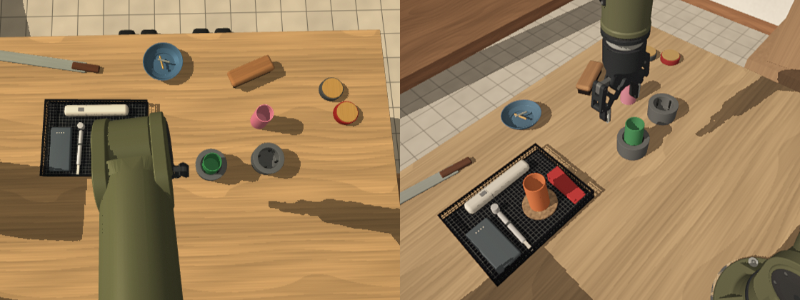

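In the side view the orange beaker stands upright on the disc at about (537,195), with its rim centred at (0.567, 0.151). The base and green beaker have not moved, and the arm is clear.

```bash
python3 -c "
from h import *
print(ticket.close_job())"
```

```text
the job is handed in; nothing more can be done
None
```

The orange beaker stands upright on the cork disc, about 1 mm off its measured centre; its stone base and the green beaker have not moved, and the job is handed in (verdict not shown).

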